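Vent the capped standpipe of a cast-in monitoring point

ROBOT

A 6-joint arm with a two-finger parallel gripper is mounted at the origin on the work surface. World frame = base frame: x ahead of the robot, y to its left, z up, the work surface at z = 0. Lengths are in m, angles in rad, forces in N, time in s.
With the tool pointing down it reaches from about 0.25 to 0.725 m from the base axis. Payload 4 kg.
Tool frame: the origin (TCP) lies at the very end of the fingers, on their centre line; the grasp point (between the pads) lies 19 mm behind it; z points along the fingers, y is the direction in which the jaws open and shut (so a half turn about z gives the same grasp; the last joint's range is limited). The gripper opens to 85 mm and grips with 20 to 120 N. Pads are 22 mm wide; open, the fingers measure 114 mm over their backs; the gripper's body (76 mm by 85 mm) begins 54 mm behind the grasp point. The pads swing forward as they close: fully open they stand 13 mm farther back than shut.
Start: joints at [1.256, 0.241, 0.005, 1.335, 0, 1.571], TCP at [0.155, 0.475, 0.231] pointing down, gripper open.
Joint ranges: [-2.72, 2.72], [-1.05, 1.87], [-1.09, 1.28], [-1.99, 2.15], [-1.42, 1.44], [-3.14, 3.14]. Speed limits (rad/s): [2.79, 2.79, 3.14, 3.14, 3.14, 3.14].

INTERFACE

Orientations are given as a unit quaternion [x, y, z, w].
In Python, from workcell import bot, camera gives the robot as it stands. The module is installed in compiled form; this text tells all that it offers.
- The arm moves only by the tool send_rows, never from a script. Its argument "deltas" is a list of rows, each an object with "grip": the opening, from 0 (shut) to 1 (fully open); "translation": the shift along the tool's x, y, z in m, a list of three; "twist": the turn, a rotation vector about the tool's x, y, z in degrees, a list of three. A call has 1 to 5 rows; each row is the pose to reach, as a shift and turn from the pose measured when the call began, along the tool's axes at that moment; what a row does not reach only later rows make up. A row lasts 1/8 s, in which the tool goes at most 62.5 mm and 10.7 degrees, less where a joint would pass 70% of its speed; a pose out of reach is approached as far as the arm can. A call with a gripper value outside its range is refused whole. The fingers move at their own pace and stop on an object; the grip force is fixed at half the most. Time passes only in rows, so rows that repeat a pose let the fingers close. It gives the time, the measured TCP pose, the force and the opening at its end, in the units of the state.
- bot.get_obs(): the state, without advancing time (a new reading comes with each control period).
- camera(name): name is "scene" or "top" or "wrist"; returns a dict with "color" (400x640x3 uint8, blue, green, red), "intrinsics" (3x3 intrinsics, pixels), "xyz" and "rotation" of the camera in the world. Camera axes: x right, y down, z forward; pixel columns grow to the right and rows downward; lengths in m; the calibration is good to about 2 mm. A picture is of the moment at which its call begins. There is no depth.
- bot.job_done(): hands the job in, once; it reports no verdict.
The state is a dict: "clock": time; "joint_pos": joint angles; "joint_vel": joint speeds; "tau": joint torques, N m; "eef_pos": TCP position; "tool_rot": TCP orientation; "ft_force": force on the tool from outside, world axes, zero at the start; "ft_torque": the same for the moment, N m; "grip_width": finger opening in m.
Only numpy, scipy, OpenCV 4.12 (cv2) and the standard library are available. Lean on these libraries where they do the work, as an engineer would, in place of code of your own. Each camera call takes 0.05 s, during which the arm holds its last target.

TASK

Prise open the hinged cover of the monitoring point in the concrete block with the opening blade (its tip goes into the notch under the cover's free edge), swing the cover up until it stands open by itself, and lay the blade flat on the bench again. Then screw the cap of the standpipe clockwise until it bottoms out, back it off a quarter turn so that the pipe can breathe, and finish still gripping the cap there, holding it steady while the trapped pressure bleeds off. Leave the other things on the bench where they are.

Things in the scene. Friction and masses are not known exactly. Their poses are not given: they have to be found in the camera images.
- block: Fixed concrete block 192 (x, from -90 to +102) x 200 x 70 mm with a square pot (140 x 130 mm inside) and a standpipe in its middle. Origin on the bench under the pipe's axis, z up. An aluminium frame (outside x +-76, y +-72 mm, 6 mm walls, 70 to 84 mm above the bench) carries the cover, which hides the pot while shut. Hinge along the +x side, notch in the middle of the -x side, which faces to the robot's right
- notch (a point): Centre of the notch's mouth in the outer face of the frame's -x wall, under the middle of the cover's free edge; block's axes. 40 mm wide (y), 8 mm high (76 to 84 mm above the bench; the cover's underside is its top), it goes +x through the 6 mm wall into the pot. A sill 13 mm long sticks out in front, its top 74 mm above the bench
- cover (a joint): Angle of the cover's hinge: 0 shut, growing as the free edge swings up and over towards the block's +x; 1.57 upright, stop at 1.9. The hinge is stiff (0.2 N m), so the cover stays at any angle; aluminium, 152 x 140 x 4 mm, 0.16 kg; about 2 N at the free edge lifts it
- cover_hinge (a point): Middle of the hinge line, level with the cover's underside: 76 mm to +x of the pipe's axis, 84 mm above the bench. Axes turn with the cover: x from the free edge to the hinge (free edge at x = -152 mm), y along the hinge line, z out of the outer face (which is at z = +4 mm)
- cap (a joint): Turn of the screw cap: 0 when bottomed out (hard stop), growing as it is unscrewed (counter-clockwise from above); a quarter turn is 1.571. Starts 1.8 to 3.2 rad unscrewed. Right-hand thread, 4 mm pitch, turning friction about 0.06 N m; stays where it is left; does not come off below 5 rad
- cap_center (a point): Centre of the ribbed round black screw cap on the standpipe, 38 mm in diameter, 24 mm high. Fully home, its top is 78 mm and its lower rim 54 mm above the bench (frame top: 84 mm); 46 mm or more of free room around it. Axes turn with the cap: x along the small ridge moulded on its top, which lies along the block's +x when fully home
- blade_grip (a point): Opening blade, loose, 85 g, lying flat on the bench beside the block (either side): dark wooden handle 100 x 20 x 16 mm, flat steel blade 2 mm thick, 22 mm wide, 80 mm long, from the middle of its front end. Point inside the handle, 20 mm behind its front end, half-way up (8 mm), near the centre of mass. x towards the blade, z up as it lies
- blade_tip (a point): Middle of the blade's square end, 100 mm ahead (x) of blade_grip, same axes
- jar_center (a point): White plastic sample jar with a lid, 60 mm in diameter, 80 mm high, loose, on the other side of the block from the blade; its middle. To be left alone
- core_center (a point): Loose concrete core, 50 mm in diameter, 100 mm high, upright; its middle. To be left alone
- meter_center (a point): Loose grey hand-held readout, 140 x 75 x 28 mm, lying flat; its middle. To be left alone
Mind the look-alikes: they are no part of the job. Of the things that look like the part that bears blade_grip, take the one that is farthest to the robot's right at the start.

How it is judged:
On the way, in this order (a step that is already met when the one before it is completed fails the run):
1. the cover is being prised up by the blade, not by the fingers (value of joint cover above 0.15 rad and contact force between blade and cover above 0.2 N and contact force between the fingers and cover below 0.2 N), for 0.05 s.
2. the cover stands open and the blade has been laid on the bench and let go (value of joint cover above 1.2 rad and height (world z) of blade_grip below 0.03 m and contact force between blade and the fingers below 0.1 N), for 0.2 s.
3. the cap has bottomed out (value of joint cap below 0.06 rad), for 0.1 s.
At the end, for the whole second after the job is handed in: The cap, having bottomed out, stands still a quarter turn back from home (within 20 degrees) and is held between the fingers (more than 4 N, grasp point within 30 mm of its centre); the cover stands open (more than 1.2 rad) and the blade lies flat on the bench, let go (value of joint cap between 1.22 and 1.92 rad and velocity of joint cap between -0.1 and 0.1 rad/s and contact force between the fingers and cap above 4 N and distance between the grasp point and cap_center below 0.03 m and value of joint cover above 1.2 rad and height (world z) of each of blade_grip, blade_tip below 0.03 m and contact force between blade and the arm below 0.1 N and linear speed of blade below 0.03 m/s); the arm keeps its last pose, push and grip.
It fails at once if the jar, the core or the readout is shifted more than 30 mm (distance of any of jar_center, core_center, meter_center from where it was at the start of the episode above 0.03 m).
It also fails if it takes over 72 s, if anything falls off the work surface, if the arm or the gripper's body presses on something with over 40 N, if the wrist force passes 120 N, or if a joint passes its speed limit or range.

## Working session

There is one attempt and no reset: what is moved stays moved. The work goes in short steps, Python scripts to look and compute and a tool call to move; the robot and the scene stay as the last step left them, time stands still between calls to the robot, and variables do not carry over. Pictures are saved under pics/ and viewed, and the job is handed in when it is done.

Besides the shell and the picture viewer there is one more tool, called as a command line: name --argument value ..., lists and objects as JSON in quotes. send_rows: Moves the arm, as the interface text tells. Its arguments: {"type":"object","properties":{"deltas":{"type":"array","items":{"type":"object","properties":{"grip":{"type":"number"},"translation":{"type":"array","items":{"type":"number"}},"twist":{"type":"array","items":{"type":"number"}}}}}},"required":["deltas"]}

```bash
mkdir -p pics; cat > h.py <<'E'
import numpy as np, cv2
from workcell import bot, camera
from scipy.spatial.transform import Rotation as R
def shot(n,f):
    c=camera(n); cv2.imwrite('pics/'+f,c['color']); np.savez('pics/'+f[:-4]+'.npz',**{k:np.array(c[k]) for k in('color','intrinsics','xyz','rotation')}); return c
def rotm(c):
    r=np.array(c['rotation']); return r if r.shape==(3,3) else R.from_quat(r).as_matrix()
def ray(c,u,v):
    d=rotm(c)@np.linalg.inv(c['intrinsics'])@np.array([u,v,1.]); return np.array(c['xyz']),d/np.linalg.norm(d)
def onz(c,u,v,z):
    o,d=ray(c,u,v); return o+d*(z-o[2])/d[2]
def tri(*cs):
    A=np.zeros((3,3));b=np.zeros(3)
    for c,u,v in cs:
        o,d=ray(c,u,v);P=np.eye(3)-np.outer(d,d);A+=P;b+=P@o
    x=np.linalg.solve(A,b); return x,[float(np.linalg.norm((np.eye(3)-np.outer(ray(c,u,v)[1],ray(c,u,v)[1]))@(x-ray(c,u,v)[0]))) for c,u,v in cs]
def proj(c,p):
    q=rotm(c).T@(np.array(p)-c['xyz']); k=c['intrinsics']@q; return k[:2]/k[2]
def load(f): return dict(np.load('pics/'+f+'.npz'))
def delta(p,q=None):
    o=bot.get_obs(); r=R.from_quat(o['tool_rot']); print('d',np.round(r.inv().apply(np.array(p)-o['eef_pos']),4))
    if q is not None: print('tw',np.round((r.inv()*q).as_rotvec(degrees=True),2))
E
python3 - <<'E'
from h import *
o=bot.get_obs()
for k in o: print(k,np.round(o[k],3))
for n in('scene','top','wrist'):
    c=shot(n,n+'0.png'); print(n,np.round(c['xyz'],3),np.round(c['rotation'],3).tolist(),c['intrinsics'][0][0])
E
```

```text
clock 0.0
joint_pos [1.256 0.241 0.004 1.335 0.    1.571]
joint_vel [ 0.002  0.001  0.     0.     0.    -0.001]
tau [ 0.0000e+00 -3.7232e+01  2.5241e+01  1.7000e-02  0.0000e+00  0.0000e+00]
eef_pos [0.155 0.475 0.23 ]
tool_rot [ 0.157  0.988 -0.001 -0.   ]
ft_force [ 0.347 -0.005  0.402]
ft_torque [-0.006  0.018 -0.005]
grip_width 0.085
scene [ 0.893 -0.677  0.778] [0.876, 0.234, -0.104, -0.408] 419.75682123529384
top [0.376 0.036 1.782] [-0.705, 0.709, -0.013, 0.025] 496.72441679688825
wrist [0.086 0.498 0.373] [0.801, 0.581, 0.083, 0.117] 328.9739849109625
```

View pics/scene0.png

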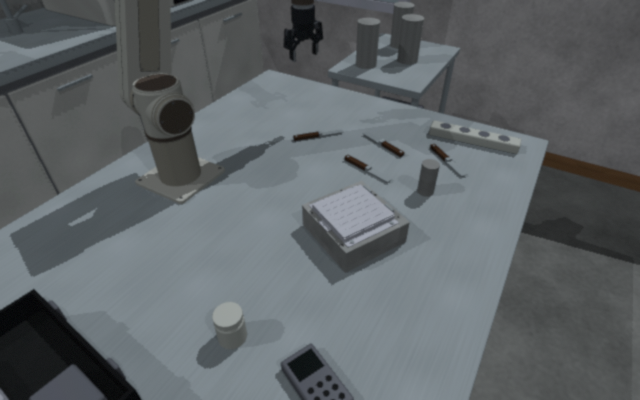

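View pics/top0.png

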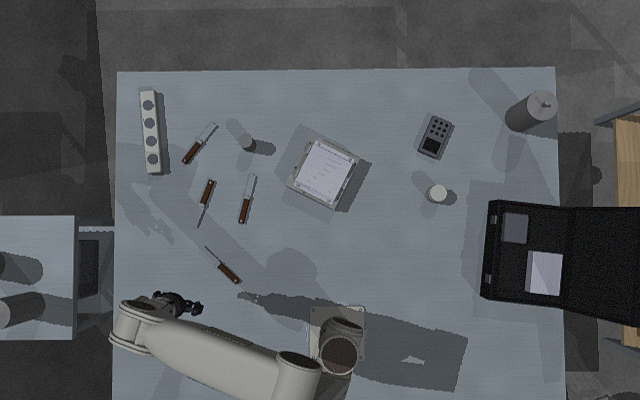

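View pics/wrist0.png

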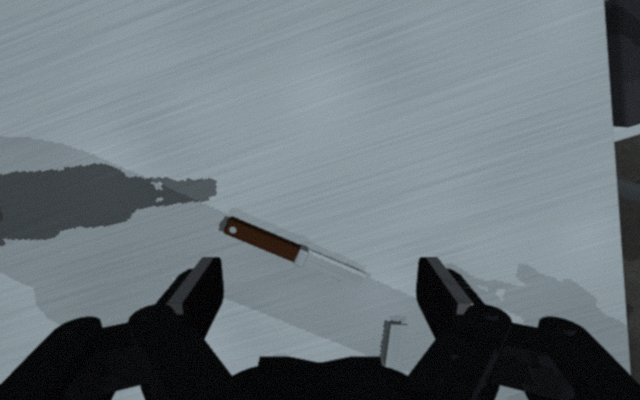

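```bash
python3 - <<'E'
from h import *
t=load('top0')['color']; s=load('scene0')['color']
a=cv2.resize(t[125:285,170:370],None,fx=4,fy=4,interpolation=cv2.INTER_CUBIC)[:600]; cv2.imwrite('pics/tc.png',a[:, :800])
a=cv2.resize(s[110:270,280:480],None,fx=4,fy=4,interpolation=cv2.INTER_CUBIC)[:600]; cv2.imwrite('pics/sc.png',a)
c=load('top0')
for n,u,v in[('A',199,143),('B',206,200),('C',247,198),('D',222,265),('block',325,172)]: print(n,onz(c,u,v,.01 if n!='block' else .085))
E
```

```text
A [0.67931171 0.49145284 0.01      ]
B [0.47314603 0.46488718 0.01      ]
C [0.47929391 0.31752811 0.01      ]
D [0.24107842 0.40636713 0.01      ]
block [0.5623614 0.0375165 0.085    ]
```

View pics/tc.png

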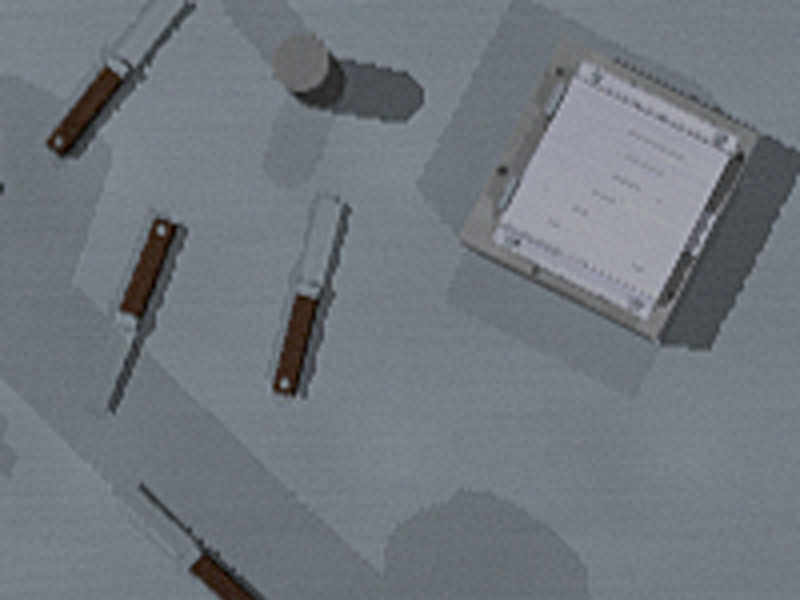

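View pics/sc.png

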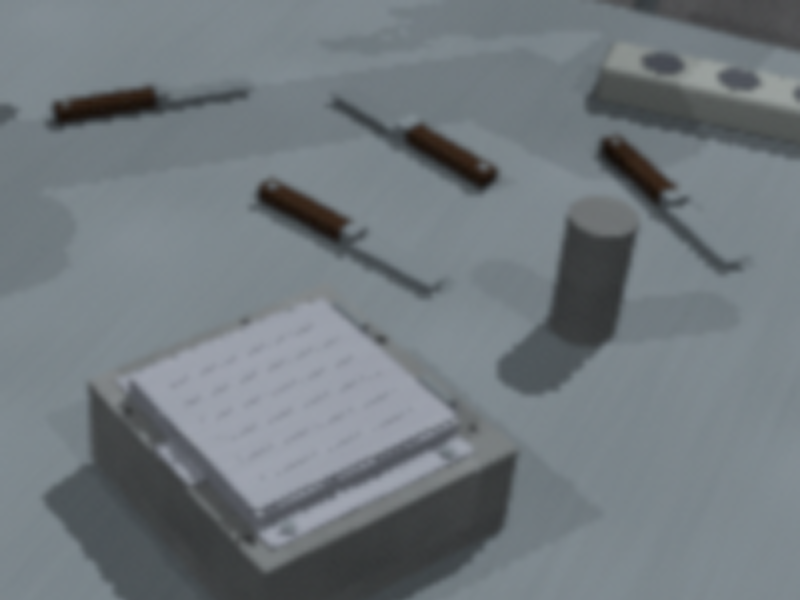

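```bash
python3 - <<'E'
from h import *
t=load('top0'); s=load('scene0')
def comps(c):
    hsv=cv2.cvtColor(c['color'],cv2.COLOR_BGR2HSV); m=((hsv[...,0]<20)&(hsv[...,1]>110)&(hsv[...,2]>25)).astype(np.uint8)
    n,l,st,ce=cv2.connectedComponentsWithStats(m)
    for i in range(1,n):
        if st[i,4]>30: print(st[i],ce[i].round(1), cv2.minAreaRect(np.argwhere(l==i)[:,::-1].astype(np.float32)))
comps(t);print();comps(s)
w=load('wrist0'); o=bot.get_obs(); r=R.from_quat(o['tool_rot'])
print('cam in tool',r.inv().apply(w['xyz']-o['eef_pos']), 'axis in tool',r.inv().apply(rotm(w)[:,2]),r.inv().apply(rotm(w)[:,0]))
# block: cover corner pixels in top crop -> full
for n,(u,v),z in [('hinge-far',(582,62),.088),('notch-far',(742,152),.088),('notch-near',(650,318),.088),('hinge-near',(497,238),.088),('blkW',(462,240),.07),('blkS',(658,340),.07),('blkN',(565,42),.07),('blkE',(757,132),.07)]:
    print(n,onz(t,170+u/4,125+v/4,z).round(4))
for n,u,v in(('jar',438,193),('core',248,142),('meter',435,137)): print(n,onz(t,u,v,.08))
E
```

```text
[182 142  18  22  96] [191.1 151.6] ((190.6908416748047, 152.25709533691406), (4.661743640899658, 23.926542282104492), 38.1572265625)
[201 181  12  23  99] [206.2 192.5] ((206.39950561523438, 191.46133422851562), (5.0975022315979, 23.549026489257812), 21.037511825561523)
[239 199  10  24 108] [243.6 209.8] ((243.4412078857422, 210.73532104492188), (5.093247890472412, 24.01102638244629), 14.03624439239502)
[218 264  21  20 100] [227.8 272.9] ((228.0, 273.0000305175781), (24.16592025756836, 5.015567779541016), 43.15238952636719)

[295 133  23   7  66] [306.3 135.7] ((305.87841796875, 135.77027893066406), (3.1235809326171875, 22.522661209106445), 80.53767395019531)
[383 142  19  14  72] [391.2 148. ] ((392.0440979003906, 148.4264678955078), (21.09432601928711, 3.7729687690734863), 30.963754653930664)
[433 147  13  12  54] [439.3 152.1] ((439.00006103515625, 151.50003051757812), (14.849241256713867, 3.535533905029297), 45.0)
[ 544  153   96   38 1252] [593.  171.3] ((592.71142578125, 171.05767822265625), (99.28295135498047, 13.243574142456055), 15.255120277404785)
[346 158  19  11  71] [355.4 161.9] ((355.18109130859375, 161.71351623535156), (19.703271865844727, 3.7950894832611084), 27.89727020263672)
cam in tool [ 7.23707967e-02 -3.00569831e-06 -1.41915924e-01] axis in tool [-0.28415284 -0.00096198  0.95877851] [-7.35417297e-04  9.99999421e-01  7.85386152e-04]
hinge-far [0.671  0.0694 0.088 ]
notch-far [ 0.5922 -0.0671  0.088 ]
notch-near [0.4505 0.0127 0.088 ]
hinge-near [0.5199 0.1431 0.088 ]
blkW [0.5199 0.1745 0.07  ]
blkS [0.4322 0.0057 0.07  ]
blkN [0.6918 0.0844 0.07  ]
blkE [ 0.6118 -0.0814  0.07  ]
jar [ 0.48772514 -0.34839434  0.08      ]
core [0.66928941 0.30323128 0.08      ]
meter [ 0.68088794 -0.34175848  0.08      ]
```

```bash
cat >> h.py <<'E'
def tq(yaw_y): # pointing down, tool y axis at yaw (deg)
    a=np.radians(yaw_y); y=np.array([np.cos(a),np.sin(a),0]); z=np.array([0,0,-1.]); x=np.cross(y,z); return R.from_matrix(np.c_[x,y,z])
E
python3 - <<'E'
from h import *
delta([.46,.32,.2],tq(78))
E
```

```text
d [-0.3383 -0.0528  0.0307]
tw [-0.09 -0.   -6.04]
```

send_rows --deltas '[{"grip": 1, "translation": [-0.06, -0.01, 0.005], "twist": [0, 0, -1]}, {"grip": 1, "translation": [-0.12, -0.02, 0.01], "twist": [0, 0, -2]}, {"grip": 1, "translation": [-0.18, -0.03, 0.015], "twist": [0, 0, -4]}, {"grip": 1, "translation": [-0.24, -0.04, 0.02], "twist": [0, 0, -5]}, {"grip": 1, "translation": [-0.3, -0.05, 0.03], "twist": [0, 0, -6]}]'

```text
clock: 0.78
eef_pos: [0.4261, 0.3335, 0.2007]
tool_rot: [0.105, 0.995, -0.0, 0.0]
ft_force: [0.5, 0.9, 1.1]
grip_width: 0.0856
```

send_rows --deltas '[{"grip": 1, "translation": [-0.04, -0.003, 0.0], "twist": [0, 0, 0]}, {"grip": 1, "translation": [-0.04, -0.003, 0.0], "twist": [0, 0, 0]}, {"grip": 1, "translation": [-0.04, -0.003, 0.0], "twist": [0, 0, 0]}]'

```text
clock: 1.15
eef_pos: [0.4641, 0.3221, 0.2002]
tool_rot: [0.105, 0.995, -0.001, -0.001]
ft_force: [-0.9, -0.1, 0.2]
grip_width: 0.0856
```

```bash
python3 - <<'E'
from h import *
c=shot('wrist','w1.png'); o=bot.get_obs(); print(o['clock'],o['joint_pos'].round(3) if hasattr(o['joint_pos'],'round') else o['joint_pos'],np.round(o['eef_pos'],4),np.round(o['tool_rot'],4))
E
```

```text
1.2 [ 0.608  0.385  0.125  1.313 -0.     0.817] [0.4637 0.3225 0.2004] [ 1.041e-01  9.946e-01 -7.000e-04 -5.000e-04]
```

View pics/w1.png

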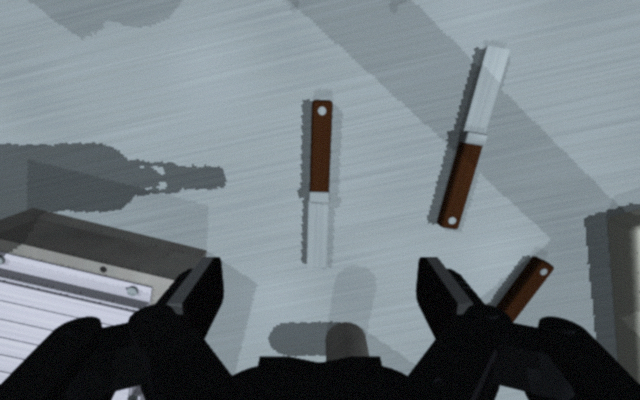

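The wrist view shows four blades: meant one with handle end (321,101), ferrule (319,196) and tip (316,267), others at (460,180) and (530,285) plus one out of view. The one at x≈318 is nearest the block, i.e. farthest to the robot's right.

```bash
python3 - <<'E'
from h import *
w=load('w1');t=load('top0');s=load('scene0')
def handle(c,box):
    u0,u1,v0,v1=box
    hsv=cv2.cvtColor(c['color'],cv2.COLOR_BGR2HSV); m=((hsv[...,0]<20)&(hsv[...,1]>110)&(hsv[...,2]>25)).astype(np.uint8)
    k=np.zeros_like(m);k[v0:v1,u0:u1]=m[v0:v1,u0:u1]
    return cv2.minAreaRect(np.argwhere(k)[:,::-1].astype(np.float32)),k
r,k=handle(w,(280,350,80,210));print(r,cv2.boxPoints(r))
b=cv2.boxPoints(r);b=b[np.argsort(b[:,1])]
P=[onz(w,*p,.016) for p in b];print(np.round(P,4)); back=(P[0]+P[1])/2;front=(P[2]+P[3])/2
print('len',np.linalg.norm(front-back),'wid',np.linalg.norm(P[0]-P[1]),'yaw',np.degrees(np.arctan2(*(front-back)[1::-1])),'front',front,'grip',front-(front-back)/np.linalg.norm(front-back)*.02)
hsv=cv2.cvtColor(w['color'],cv2.COLOR_BGR2HSV)
print('tip',onz(w,316,267,.008),onz(w,316,267,.02))
rt,_=handle(t,(235,255,195,225)); rs,_=handle(s,(340,370,155,175))
print('tri',tri((w,*r[0]),(t,*rt[0]),(s,*rs[0])),tri((w,*r[0]),(s,*rs[0])))
a=cv2.resize(w['color'][80:290,250:400],None,fx=2.8,fy=2.8,interpolation=cv2.INTER_CUBIC);cv2.imwrite('pics/w1c.png',a)
E
```

```text
((320.4989929199219, 145.53842163085938), (18.096616744995117, 89.27835083007812), 1.4688007831573486) [[310.30942 189.931  ]
 [312.59787 100.68198]
 [330.68857 101.14584]
 [328.40012 190.39487]]
[[0.3887 0.3311 0.016 ]
 [0.3927 0.3478 0.016 ]
 [0.4735 0.3101 0.016 ]
 [0.4778 0.3281 0.016 ]]
len 0.08739909553297395 wid 0.01716449560724989 yaw -13.481631409559549 front [0.47564401 0.31905563 0.016     ] grip [0.45619512 0.32371831 0.016     ]
tip [0.56416569 0.29626232 0.008     ] [0.55803898 0.29773991 0.02      ]
tri (array([0.43282959, 0.32982148, 0.00673609]), [0.0004675086524919678, 0.0013838848311665119, 0.0009623277853310397]) (array([0.43235652, 0.32927575, 0.00673152]), [0.00028423679198961456, 0.00028423679198979904])
```

View pics/w1c.png

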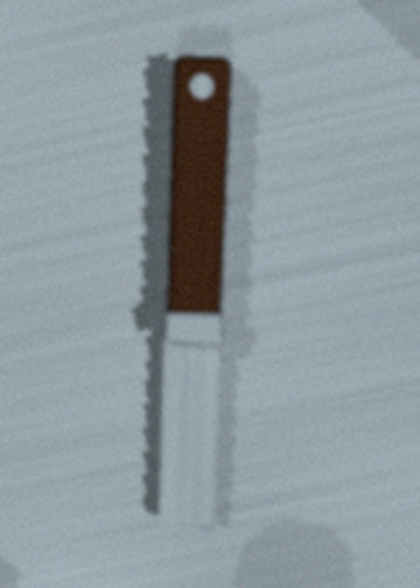

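```bash
python3 - <<'E'
from h import *
delta([.4685,.3208,.004],tq(76.5))
E
```

```text
d [-0.0052 -0.0004  0.1964]
tw [-0.08 -0.05  1.55]
```

send_rows --deltas '[{"grip": 0.6, "translation": [-0.003, 0, 0.06], "twist": [0, 0, 0.8]}, {"grip": 0.6, "translation": [-0.005, 0, 0.12], "twist": [0, 0, 1.5]}, {"grip": 0.6, "translation": [-0.005, 0, 0.165], "twist": [0, 0, 1.5]}, {"grip": 0.6, "translation": [-0.005, 0, 0.185], "twist": [0, 0, 1.5]}, {"grip": 0.6, "translation": [-0.005, 0, 0.195], "twist": [0, 0, 1.5]}]'

```text
clock: 1.82
eef_pos: [0.4664, 0.3216, 0.0043]
tool_rot: [0.116, 0.993, -0.001, -0.001]
ft_force: [-0.4, 0.6, 0.7]
grip_width: 0.0508
```

```bash
python3 - <<'E'
from h import *
c=shot('wrist','w2.png'); delta([.4685,.3208,.004],tq(76.5))
E
```

```text
d [-0.0021 -0.0001 -0.0001]
tw [-0.19 -0.15  0.16]
```

View pics/w2.png

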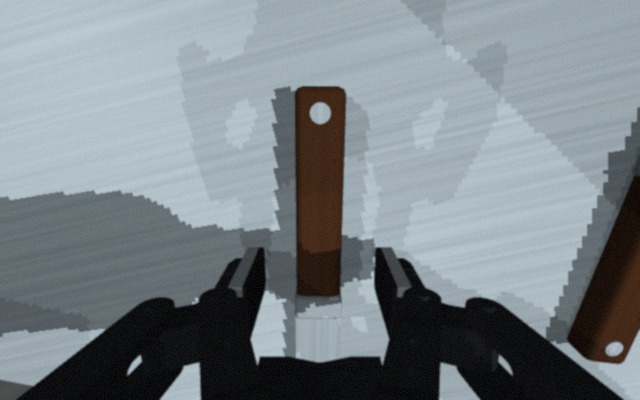

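The jaws straddle the handle, centred at (320,200-295). I close on it.

send_rows --deltas '[{"grip": 0.3, "translation": [-0.002, 0, 0], "twist": [0, 0, 0]}, {"grip": 0.0, "translation": [-0.002, 0, 0], "twist": [0, 0, 0]}, {"grip": 0.0, "translation": [-0.002, 0, 0], "twist": [0, 0, 0]}, {"grip": 0.0, "translation": [-0.002, 0, 0], "twist": [0, 0, 0]}, {"grip": 0.0, "translation": [-0.002, 0, 0], "twist": [0, 0, 0]}]'

```text
clock: 2.5
eef_pos: [0.4694, 0.3218, 0.0054]
tool_rot: [0.116, 0.993, -0.0, -0.0]
ft_force: [-0.3, 0.4, 5.6]
grip_width: 0.0181
```

```bash
python3 - <<'E'
from h import *
o=bot.get_obs();print(np.round(o['ft_force'],1),o['grip_width'])
# carry target
delta([.4685,.3208,.204],tq(76.5))
E
```

```text
[-0.3  0.4  5.6] 0.018070264308819514
d [ 0.0009 -0.0013 -0.1986]
tw [-0.04 -0.05  0.16]
```

```bash
python3 - <<'E'
from h import *
for p in([.468,.32,.06],[.466,.29,.12],[.463,.245,.18],[.46,.195,.22],[.456,.14,.22]): delta(p)
delta([.444,-.167,.22],tq(151))
E
```

```text
d [ 0.001  -0.0021 -0.0546]
d [-0.0039 -0.0318 -0.1146]
d [-0.0113 -0.0763 -0.1745]
d [-0.0199 -0.1257 -0.2145]
d [-0.0287 -0.1802 -0.2145]
d [-0.0878 -0.4816 -0.2143]
tw [-0.000e+00 -7.000e-02 -7.434e+01]
```

send_rows --deltas '[{"grip": 0, "translation": [0, 0, -0.05], "twist": [0, 0, 0]}, {"grip": 0, "translation": [-0.004, -0.032, -0.1], "twist": [0, 0, -10]}, {"grip": 0, "translation": [-0.011, -0.075, -0.14], "twist": [0, 0, -20]}, {"grip": 0, "translation": [-0.02, -0.125, -0.175], "twist": [0, 0, -30]}, {"grip": 0, "translation": [-0.029, -0.18, -0.2], "twist": [0, 0, -40]}]'

```text
clock: 3.12
eef_pos: [0.4568, 0.1395, 0.2071]
tool_rot: [-0.233, 0.973, -0.0, 0.001]
ft_force: [0.8, -0.0, -0.4]
grip_width: 0.0179
```

```bash
python3 - <<'E'
from h import *
delta([.444,-.167,.2],tq(151)); c=shot('wrist','w3.png')
E
```

```text
d [ 0.1501 -0.2676  0.0071]
tw [ -0.07   0.07 -34.1 ]
```

View pics/w3.png

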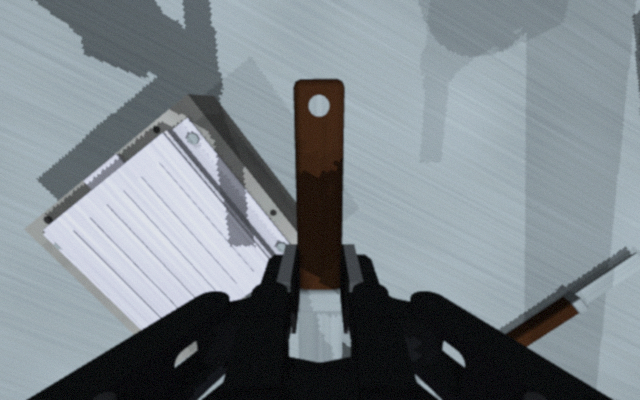

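```bash
python3 - <<'E'
from h import *
w=load('w3');a=cv2.resize(w['color'][90:290,20:280],None,fx=3,fy=3,interpolation=cv2.INTER_CUBIC);cv2.imwrite('pics/w3c.png',a)
E
```

```text
(no output)
```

View pics/w3c.png

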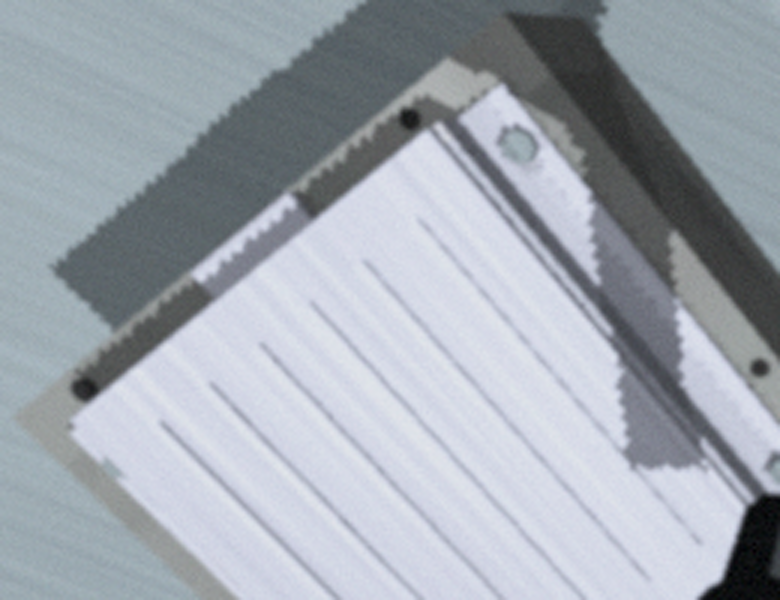

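```bash
python3 - <<'E'
from h import *
w=load('w3');t=load('top0');s=load('scene0')
A=onz(w,44,231.7,.088);B=onz(w,165,131.7,.088);S1=onz(w,85,181.7,.074);S2=onz(w,116.7,155,.074)
D1=onz(w,48.3,219.3,.07);D2=onz(w,156.7,129.3,.07)
for n,p in zip('A B S1 S2 D1 D2'.split(),(A,B,S1,S2,D1,D2)): print(n,p.round(4),'top px',proj(t,p).round(1),'scene px',proj(s,p).round(1))
print('AB',np.linalg.norm(A-B),'S',np.linalg.norm(S1-S2))
m=(A+B)/2; e=(B-A)/np.linalg.norm(B-A); print('mid',m,'yaw',np.degrees(np.arctan2(e[1],e[0])),'sillmid',(S1+S2)/2)
print('w1 pix',[proj(load('w1'),p).round(1) for p in(A,B)])
tc=t['color'];a=cv2.resize(tc[130:220,280:380],None,fx=6,fy=6,interpolation=cv2.INTER_CUBIC);cv2.imwrite('pics/tb.png',a)
E
```

```text
A [ 0.5914 -0.0554  0.088 ] top px [352.1 163.2] scene px [343.8 235.4]
B [0.4652 0.0088 0.088 ] top px [333.6 200.2] scene px [311.6 202. ]
S1 [ 0.5402 -0.0437  0.074 ] top px [348.6 178.6] scene px [327. 229.]
S2 [ 0.5056 -0.0262  0.074 ] top px [343.6 188.6] scene px [318.3 219.7]
D1 [ 0.5914 -0.066   0.07  ] top px [354.9 163.9] scene px [341.4 243.7]
D2 [ 0.4715 -0.0048  0.07  ] top px [337.4 198.6] scene px [311.  211.3]
AB 0.1416350877777543 S 0.038745746858609036
mid [ 0.52830034 -0.023314    0.088     ] yaw 153.03583589723993 sillmid [ 0.52292227 -0.0349616   0.074     ]
w1 pix [array([-29.6, 397.5]), array([-35.1, 272.1])]
```

View pics/tb.png

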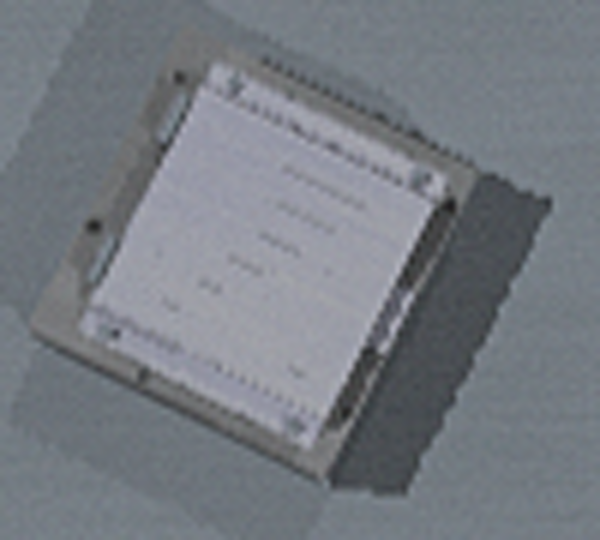

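```bash
python3 - <<'E'
from h import *
delta([.4645,-.148,.13],tq(153)); print(bot.get_obs()['joint_pos'])
E
```

```text
d [ 0.1208 -0.2543  0.0812]
tw [-3.700e-01 -1.000e-02 -3.611e+01]
[ 0.2883879   0.20188957 -0.10114587  1.26486476 -0.00557208 -0.18099208]
```

send_rows --deltas '[{"grip": 0, "translation": [0.025, -0.05, 0], "twist": [0, 0, -8]}, {"grip": 0, "translation": [0.05, -0.105, 0], "twist": [0, 0, -16]}, {"grip": 0, "translation": [0.075, -0.16, 0], "twist": [0, 0, -24]}, {"grip": 0, "translation": [0.1, -0.21, 0.03], "twist": [0, 0, -32]}, {"grip": 0, "translation": [0.121, -0.254, 0.08], "twist": [0, 0, -36]}]'

```text
clock: 3.8
eef_pos: [0.4653, -0.1447, 0.1377]
tool_rot: [-0.522, 0.853, -0.005, 0.002]
ft_force: [0.6, -0.2, -0.5]
grip_width: 0.018
```

send_rows --deltas '[{"grip": 0, "translation": [0, 0, 0], "twist": [0, 0, 0]}]'

```text
clock: 3.92
eef_pos: [0.462, -0.1465, 0.1339]
tool_rot: [-0.519, 0.855, -0.002, -0.0]
ft_force: [-0.3, 0.9, -1.4]
grip_width: 0.018
```

```bash
python3 - <<'E'
from h import *
delta([.4645,-.148,.0774],tq(153)); 
s=shot('scene','s1.png');t=shot('top','t1.png');w=shot('wrist','w4.png');o=bot.get_obs();print(np.round(o['eef_pos'],4),o['ft_force'])
tip=np.array(o['eef_pos'])+R.from_quat(o['tool_rot']).apply([-.0994,0,-.0026])
print('tip',tip,proj(s,tip),proj(t,tip),'notch',proj(s,[.5283,-.0233,.08]),proj(t,[.5283,-.0233,.08]))
a=cv2.resize(s['color'][160:280,250:430],None,fx=4,fy=4,interpolation=cv2.INTER_CUBIC);cv2.imwrite('pics/s1c.png',a)
a=cv2.resize(t['color'][130:260,290:420],None,fx=4.5,fy=4.5,interpolation=cv2.INTER_CUBIC);cv2.imwrite('pics/t1c.png',a)
E
```

```text
d [ 0.0001 -0.0027  0.0565]
tw [-0.18 -0.17 -0.42]
[ 0.4656 -0.1444  0.1381] [ 0.04879338 -0.61506488 -0.88186943]
tip [ 0.51094342 -0.05595429  0.14063229] [313.63625308 206.94195179] [353.3218403  185.40088599] notch [326.95283695 220.41376781] [342.77722346 181.89258444]
```

View pics/s1c.png

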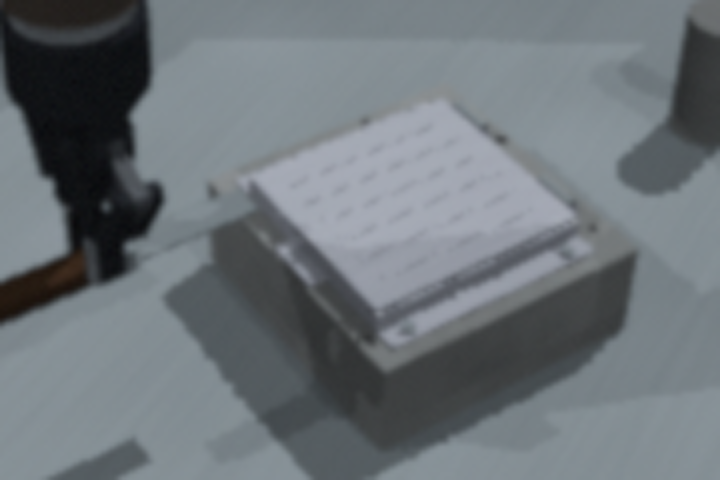

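View pics/t1c.png

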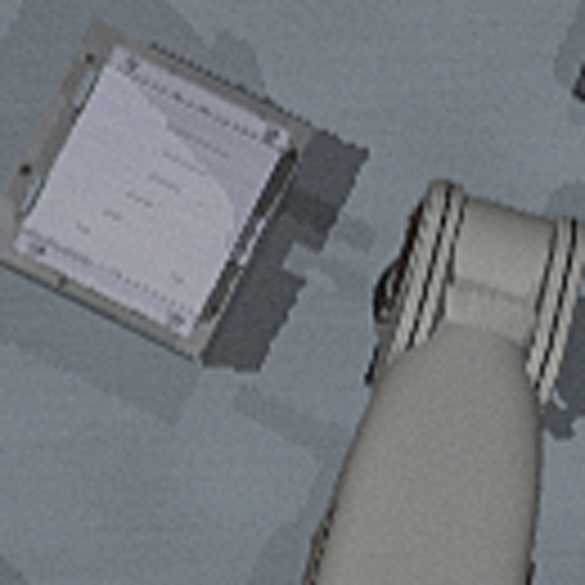

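View pics/w4.png

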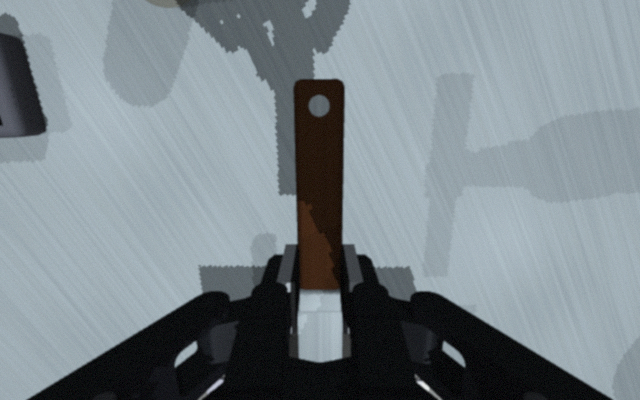

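send_rows --deltas '[{"grip": 0, "translation": [0, -0.003, 0.03], "twist": [0, 0, -0.4]}, {"grip": 0, "translation": [0, -0.003, 0.0565], "twist": [0, 0, -0.4]}, {"grip": 0, "translation": [0, -0.003, 0.0565], "twist": [0, 0, -0.4]}, {"grip": 0, "translation": [0, -0.003, 0.0565], "twist": [0, 0, -0.4]}]'

```text
clock: 4.58
eef_pos: [0.4702, -0.1456, 0.0833]
tool_rot: [-0.525, 0.851, -0.006, 0.004]
ft_force: [0.8, -0.3, 0.1]
grip_width: 0.018
```

```bash
python3 - <<'E'
from h import *
delta([.4645,-.148,.0774],tq(153)); 
s=shot('scene','s2.png');o=bot.get_obs();print(np.round(o['eef_pos'],4),o['ft_force'])
tip=np.array(o['eef_pos'])+R.from_quat(o['tool_rot']).apply([-.0994,0,-.0026])
print('tip',tip,proj(s,tip),'notch',proj(s,[.5283,-.0233,.08]))
a=cv2.resize(s['color'][190:260,280:360],None,fx=8,fy=8,interpolation=cv2.INTER_CUBIC);cv2.imwrite('pics/s2c.png',a)
E
```

```text
d [0.0047 0.0041 0.0058]
tw [-0.79 -0.01  0.35]
[ 0.4704 -0.1459  0.0835] [ 0.82669666 -0.41942104 -1.38361173]
tip [ 0.51494209 -0.05701375  0.08606207] [315.11293595 224.97519711] notch [326.95283695 220.41376781]
```

View pics/s2c.png

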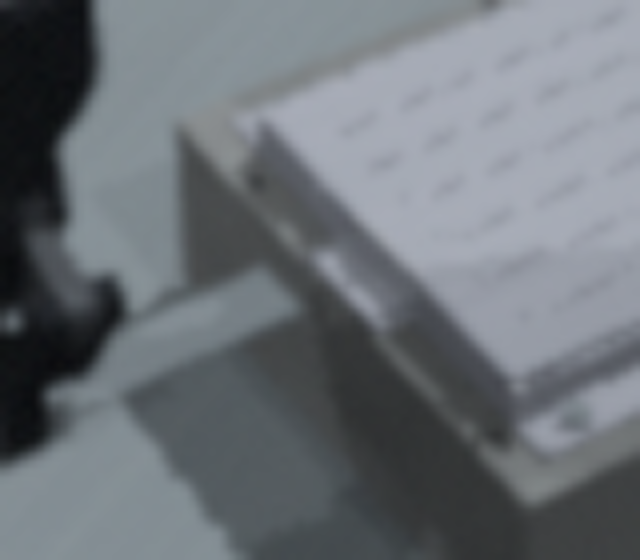

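```bash
python3 - <<'E'
from h import *
delta([.473,-.1413,.0774],tq(153))
t=load('top0');A=onz(t,353.3,162.5,.088);B=onz(t,335,199.2,.088);print(A,B,np.linalg.norm(A-B),(A+B)/2,np.degrees(np.arctan2(*(B-A)[1::-1])))
s=load('s2');S1=onz(s,280+385/8,190+325/8,.074);S2=onz(s,280+318/8,190+250/8,.074);print(S1,S2,np.linalg.norm(S1-S2),(S1+S2)/2,np.degrees(np.arctan2(*(S2-S1)[1::-1])))
E
```

```text
d [-0.0053 -0.0002  0.0061]
tw [-0.83 -0.01  0.33]
[ 0.5939443 -0.0596153  0.088    ] [0.46851001 0.00402674 0.088     ] 0.14065585444074596 [ 0.53122715 -0.02779428  0.088     ] 153.0979689374961
[ 0.54527775 -0.04734576  0.074     ] [ 0.51138954 -0.02917164  0.074     ] 0.0384539824718749 [ 0.52833365 -0.0382587   0.074     ] 151.7955051984868
```

send_rows --deltas '[{"grip": 0, "translation": [-0.005, 0, 0.007], "twist": [-0.8, 0, 0.3]}, {"grip": 0, "translation": [-0.005, 0, 0.007], "twist": [-0.8, 0, 0.3]}, {"grip": 0, "translation": [-0.005, 0, 0.007], "twist": [-0.8, 0, 0.3]}]'

```text
clock: 5.0
eef_pos: [0.4728, -0.1414, 0.0766]
tool_rot: [-0.523, 0.852, -0.0, 0.0]
ft_force: [0.2, 0.2, -1.6]
grip_width: 0.0179
```

```bash
python3 - <<'E'
from h import *
delta([.473,-.1423,.0774],tq(153));delta([.473+.03*.454,-.1423+.03*.891,.0774]);delta([.473+.053*.454,-.1423+.053*.891,.0774])
E
```

```text
d [ 0.0007 -0.0005 -0.0008]
tw [-0.04 -0.01  0.04]
d [-0.0293 -0.0006 -0.0009]
d [-0.0523 -0.0006 -0.0009]
```

send_rows --deltas '[{"grip": 0, "translation": [-0.012, 0, -0.001], "twist": [0, 0, 0]}, {"grip": 0, "translation": [-0.024, 0, -0.001], "twist": [0, 0, 0]}, {"grip": 0, "translation": [-0.034, 0, -0.001], "twist": [0, 0, 0]}, {"grip": 0, "translation": [-0.042, 0, -0.001], "twist": [0, 0, 0]}, {"grip": 0, "translation": [-0.05, 0, -0.001], "twist": [0, 0, 0]}]'

```text
clock: 5.62
eef_pos: [0.4958, -0.0962, 0.0775]
tool_rot: [-0.523, 0.852, -0.0, 0.0]
ft_force: [0.5, 1.0, -0.9]
grip_width: 0.0179
```

```bash
python3 - <<'E'
from h import *
delta([.473+.053*.454,-.1423+.053*.891,.0774],tq(153)); s=shot('scene','s3.png');print(bot.get_obs()['ft_force'])
a=cv2.resize(s['color'][190:260,280:360],None,fx=8,fy=8,interpolation=cv2.INTER_CUBIC);cv2.imwrite('pics/s3c.png',a)
E
```

```text
d [-0.0016 -0.0006  0.0001]
tw [-0.04 -0.01  0.06]
[ 0.51249978  0.54750453 -0.01251535]
```

View pics/s3c.png

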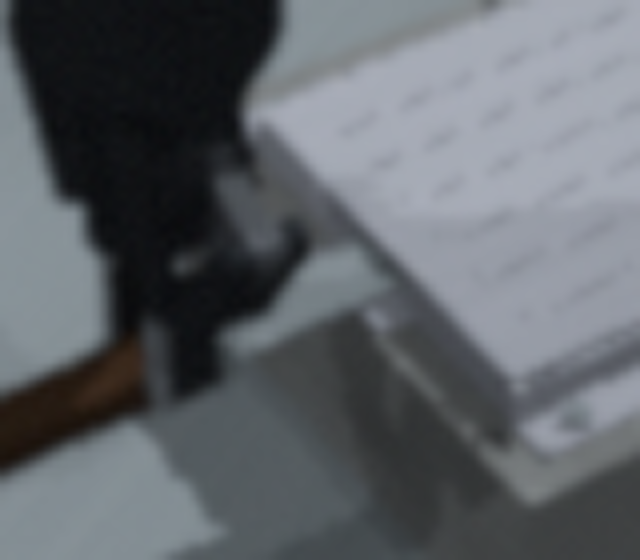

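send_rows --deltas '[{"grip": 0, "translation": [0, 0, -0.005], "twist": [0, 0, 0]}, {"grip": 0, "translation": [-0.001, 0, -0.012], "twist": [0, 0, 0]}, {"grip": 0, "translation": [-0.002, 0, -0.02], "twist": [0, 0, 0]}, {"grip": 0, "translation": [-0.003, 0, -0.028], "twist": [0, 0, 0]}, {"grip": 0, "translation": [-0.006, 0, -0.042], "twist": [0, 0, 0]}]'

```text
clock: 6.3
eef_pos: [0.4985, -0.0901, 0.12]
tool_rot: [-0.523, 0.852, 0.0, 0.0]
ft_force: [0.2, 0.5, -2.6]
grip_width: 0.0179
```

```bash
python3 - <<'E'
from h import *
s=shot('scene','s4.png');o=bot.get_obs();print(o['ft_force'],o['ft_torque'],o['eef_pos'])
a=cv2.resize(s['color'][170:260,270:380],None,fx=6,fy=6,interpolation=cv2.INTER_CUBIC);cv2.imwrite('pics/s4c.png',a)
E
```

```text
[-0.99018676 -0.03686752 -1.60065979] [-0.29304844  0.3528302   0.11093163] [ 0.5001725  -0.08986219  0.12230477]
```

View pics/s4c.png

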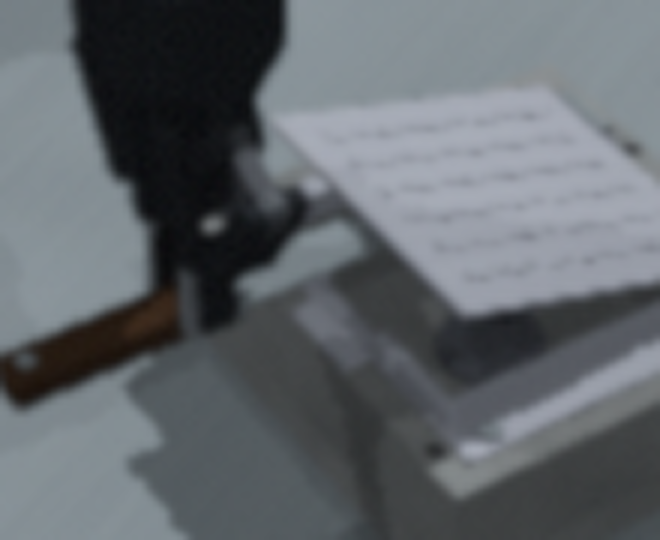

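The cover is up about 0.3 rad on the blade (blade under edge at (330,225) of the crop); I go on along the arc.

send_rows --deltas '[{"grip": 0, "translation": [-0.005, 0, -0.012], "twist": [0, 0, 0]}, {"grip": 0, "translation": [-0.01, 0, -0.024], "twist": [0, 0, 0]}, {"grip": 0, "translation": [-0.017, 0, -0.0355], "twist": [0, 0, 0]}, {"grip": 0, "translation": [-0.025, 0, -0.046], "twist": [0, 0, 0]}, {"grip": 0, "translation": [-0.034, 0, -0.056], "twist": [0, 0, 0]}]'

```text
clock: 6.98
eef_pos: [0.5157, -0.059, 0.1791]
tool_rot: [-0.523, 0.852, -0.001, 0.002]
ft_force: [0.2, -0.8, -3.8]
grip_width: 0.018
```

```bash
python3 - <<'E'
from h import *
s=shot('scene','s5.png');o=bot.get_obs();print(o['ft_force'],o['ft_torque'],o['eef_pos'])
a=cv2.resize(s['color'][150:260,270:400],None,fx=5,fy=5,interpolation=cv2.INTER_CUBIC);cv2.imwrite('pics/s5c.png',a)
u=np.array([.454,.891,0]);H=np.array([.532,-.0265,.084])+.152*u
tip=np.array(o['eef_pos'])+R.from_quat(o['tool_rot']).apply([-.0994,0,-.0036]); d=tip-H; print('tip rel hinge u,z',d@u,d[2],'theta',np.arctan2(d[2],-(d@u)),np.hypot(d@u,d[2]))
E
```

```text
[ 0.12792194 -0.90492504 -0.84966354] [-0.25018182  0.3197413   0.0656469 ] [ 0.51692831 -0.05812654  0.18047615]
tip rel hinge u,z -0.08763817870730073 0.10049481054470998 theta 0.8536300771108492 0.13334038140619642
```

View pics/s5c.png

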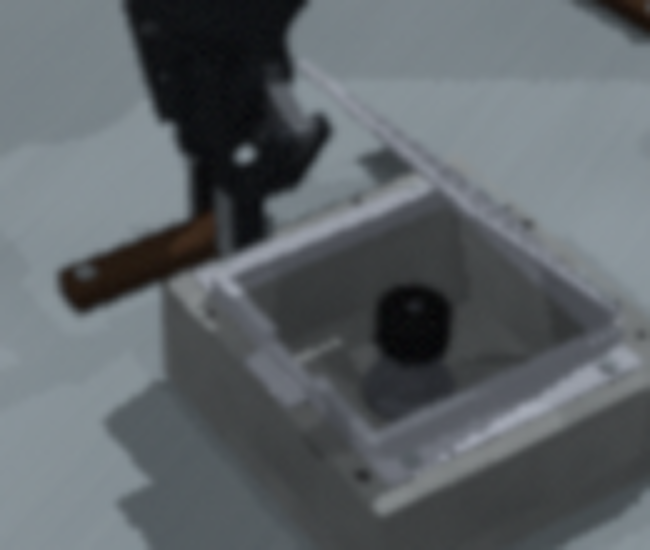

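send_rows --deltas '[{"grip": 0, "translation": [-0.01, 0, -0.008], "twist": [0, 0, 0]}, {"grip": 0, "translation": [-0.021, 0, -0.015], "twist": [0, 0, 0]}, {"grip": 0, "translation": [-0.033, 0, -0.021], "twist": [0, 0, 0]}, {"grip": 0, "translation": [-0.046, 0, -0.026], "twist": [0, 0, 0]}, {"grip": 0, "translation": [-0.058, 0, -0.029], "twist": [0, 0, 0]}]'

```text
clock: 7.65
eef_pos: [0.5436, -0.0056, 0.2102]
tool_rot: [-0.524, 0.852, -0.002, 0.004]
ft_force: [0.8, -2.4, -2.1]
grip_width: 0.0182
```

```bash
cat >> h.py <<'E'
def th():
    o=bot.get_obs();u=np.array([.454,.891,0]);H=np.array([.532,-.0265,.084])+.152*u
    tip=np.array(o['eef_pos'])+R.from_quat(o['tool_rot']).apply([-.0994,0,-.0036]); d=tip-H; print('tip rel hinge u,z',d@u,d[2],'theta',np.arctan2(d[2],-(d@u)),np.hypot(d@u,d[2]),o['ft_force'])
E
python3 - <<'E'
from h import *
th()
E
```

```text
tip rel hinge u,z -0.028697409261097342 0.1302189978457829 theta 1.3538854500948962 0.1333436488860978 [ 0.82825577 -2.36151898 -2.10718475]
```

send_rows --deltas '[{"grip": 0, "translation": [-0.013, 0, -0.002], "twist": [0, 0, 0]}, {"grip": 0, "translation": [-0.026, 0, -0.002], "twist": [0, 0, 0]}, {"grip": 0, "translation": [-0.039, 0, -0.002], "twist": [0, 0, 0]}, {"grip": 0, "translation": [-0.05, 0, -0.001], "twist": [0, 0, 0]}, {"grip": 0, "translation": [-0.055, 0, -0.001], "twist": [0, 0, 0]}]'

```text
clock: 8.28
eef_pos: [0.5684, 0.0443, 0.211]
tool_rot: [-0.524, 0.852, -0.001, 0.003]
ft_force: [-0.8, -1.4, -1.9]
grip_width: 0.0182
```

```bash
python3 - <<'E'
from h import *
th();s=shot('scene','s6.png')
E
```

```text
tip rel hinge u,z 0.02696636545302381 0.1309651849901663 theta 1.7738631165416376 0.13371261924461175 [-0.78789725 -1.41361049 -1.90466913]
```

View pics/s6.png

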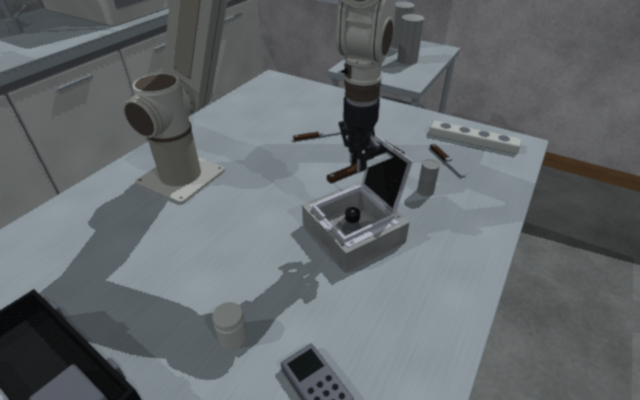

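```bash
python3 - <<'E'
from h import *
delta([.38,-.18,.2]);delta([.38,-.18,.06],tq(153))
E
```

```text
d [0.2855 0.0673 0.0092]
d [0.2862 0.0681 0.1492]
tw [-0.32  0.27  0.25]
```

send_rows --deltas '[{"grip": 0, "translation": [0.055, 0, 0], "twist": [0, 0, 0]}, {"grip": 0, "translation": [0.11, 0.01, 0.0], "twist": [0, 0, 0]}, {"grip": 0, "translation": [0.165, 0.025, 0.01], "twist": [0, 0, 0]}, {"grip": 0, "translation": [0.22, 0.045, 0.03], "twist": [0, 0, 0]}, {"grip": 0, "translation": [0.275, 0.065, 0.06], "twist": [-0.3, 0.3, 0]}]'

```text
clock: 8.95
eef_pos: [0.3887, -0.1708, 0.1512]
tool_rot: [-0.524, 0.851, -0.001, 0.001]
ft_force: [0.4, -1.5, -1.0]
grip_width: 0.0181
```

```bash
python3 - <<'E'
from h import *
delta([.38,-.18,.007],tq(153))
E
```

```text
d [0.0122 0.0041 0.1442]
tw [-0.2   0.03  0.26]
```

send_rows --deltas '[{"grip": 0, "translation": [0.012, 0.004, 0.05], "twist": [0, 0, 0]}, {"grip": 0, "translation": [0.012, 0.004, 0.09], "twist": [-0.2, 0, 0]}, {"grip": 0, "translation": [0.012, 0.004, 0.115], "twist": [-0.2, 0, 0]}, {"grip": 0, "translation": [0.012, 0.004, 0.13], "twist": [-0.2, 0, 0]}, {"grip": 0, "translation": [0.012, 0.004, 0.138], "twist": [-0.2, 0, 0]}]'

```text
clock: 9.57
eef_pos: [0.3799, -0.1795, 0.0126]
tool_rot: [-0.524, 0.851, 0.001, 0.0]
ft_force: [1.0, -0.4, -0.3]
grip_width: 0.0183
```

```bash
python3 - <<'E'
from h import *
delta([.38,-.18,.006],tq(153)); print(bot.get_obs()['ft_force']); shot('wrist','w5.png')
E
```

```text
d [ 0.0004 -0.0004  0.0066]
tw [0.06 0.07 0.26]
[ 0.96691323 -0.4025235  -0.25236751]
```

View pics/w5.png

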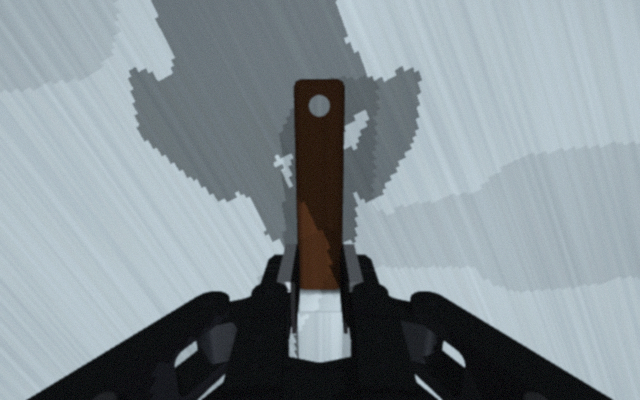

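send_rows --deltas '[{"grip": 0, "translation": [0, 0, 0.003], "twist": [0, 0, 0]}, {"grip": 0, "translation": [0, 0, 0.006], "twist": [0, 0, 0]}, {"grip": 0, "translation": [0, 0, 0.006], "twist": [0, 0, 0]}]'

```text
clock: 10.0
eef_pos: [0.3799, -0.1794, 0.0063]
tool_rot: [-0.525, 0.851, 0.001, 0.0]
ft_force: [0.2, -0.0, -0.4]
grip_width: 0.0182
```

send_rows --deltas '[{"grip": 0.35, "translation": [0, 0, 0], "twist": [0, 0, 0]}, {"grip": 0.6, "translation": [0, 0, 0], "twist": [0, 0, 0]}, {"grip": 0.6, "translation": [0, 0, 0], "twist": [0, 0, 0]}]'

```text
clock: 10.38
eef_pos: [0.38, -0.1795, 0.0065]
tool_rot: [-0.524, 0.851, 0.001, 0.0]
ft_force: [-0.4, 0.7, -0.4]
grip_width: 0.0513
```

send_rows --deltas '[{"grip": 0.6, "translation": [0, 0, -0.02], "twist": [0, 0, 0]}, {"grip": 0.6, "translation": [0, 0, -0.07], "twist": [0, 0, 0]}, {"grip": 0.7, "translation": [0, 0, -0.13], "twist": [0, 0, 0]}, {"grip": 0.7, "translation": [0, 0, -0.18], "twist": [0, 0, 0]}]'

```text
clock: 10.88
eef_pos: [0.3802, -0.1798, 0.1889]
tool_rot: [-0.524, 0.851, -0.0, 0.001]
ft_force: [0.1, -0.4, -0.4]
grip_width: 0.06
```

```bash
python3 - <<'E'
from h import *
w=shot('wrist','w6.png');s=shot('scene','s7.png');o=bot.get_obs();print(o['clock'],o['eef_pos'],o['grip_width'],o['ft_force'])
E
```

```text
10.975 [ 0.38360411 -0.18144059  0.19229804] 0.05985806221014613 [ 1.47760664 -0.04320803 -0.8267835 ]
```

View pics/w6.png

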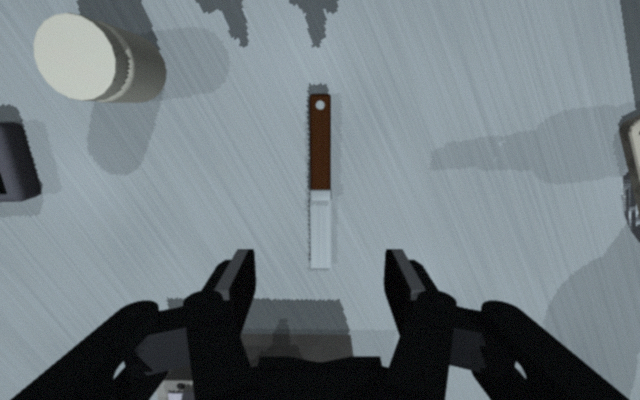

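View pics/s7.png

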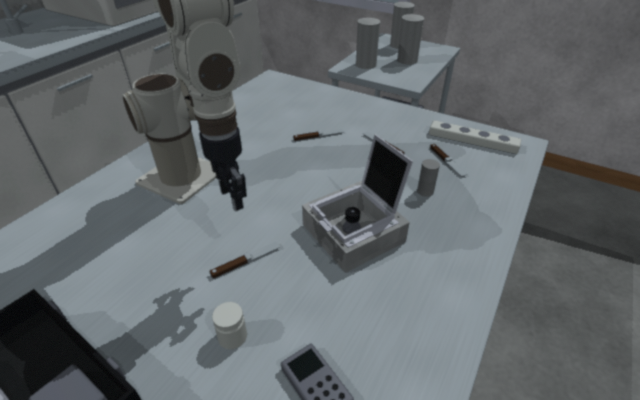

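```bash
python3 - <<'E'
from h import *
delta([.5665,.042,.2],tq(153))
E
```

```text
d [-0.2818 -0.0629 -0.0066]
tw [-0.66  0.08  0.27]
```

send_rows --deltas '[{"grip": 0.7, "translation": [-0.06, -0.013, -0.006], "twist": [0, 0, 0]}, {"grip": 0.7, "translation": [-0.12, -0.026, -0.006], "twist": [0, 0, 0]}, {"grip": 0.7, "translation": [-0.18, -0.04, -0.006], "twist": [-0.6, 0, 0.3]}, {"grip": 0.7, "translation": [-0.23, -0.052, -0.006], "twist": [-0.6, 0, 0.3]}, {"grip": 0.7, "translation": [-0.27, -0.061, -0.006], "twist": [-0.6, 0, 0.3]}]'

```text
clock: 11.6
eef_pos: [0.5602, 0.0342, 0.198]
tool_rot: [-0.523, 0.852, 0.0, 0.0]
ft_force: [0.5, -0.6, 0.5]
grip_width: 0.0598
```

send_rows --deltas '[{"grip": 0.7, "translation": [-0.008, -0.002, 0], "twist": [0, 0, 0]}, {"grip": 0.7, "translation": [-0.008, -0.002, 0], "twist": [0, 0, 0]}, {"grip": 0.7, "translation": [-0.008, -0.002, 0], "twist": [0, 0, 0]}]'

```text
clock: 11.98
eef_pos: [0.5646, 0.0393, 0.1977]
tool_rot: [-0.522, 0.853, 0.0, -0.0]
ft_force: [-0.0, 0.4, -0.5]
grip_width: 0.0599
```

```bash
python3 - <<'E'
from h import *
w=shot('wrist','w7.png');s=shot('scene','s8.png');o=bot.get_obs();print(o['clock'],o['eef_pos'],o['joint_pos'],o['ft_force'])
a=cv2.resize(s['color'][180:260,300:420],None,fx=6,fy=6,interpolation=cv2.INTER_CUBIC);cv2.imwrite('pics/s8c.png',a)
E
```

```text
12.075 [0.56490372 0.0392332  0.19823242] [ 6.90411246e-02  3.87345471e-01  1.23580141e-01  1.30708016e+00
  5.57241618e-04 -1.02959790e+00] [ 0.06753724 -0.4705509  -0.28781811]
```

View pics/w7.png

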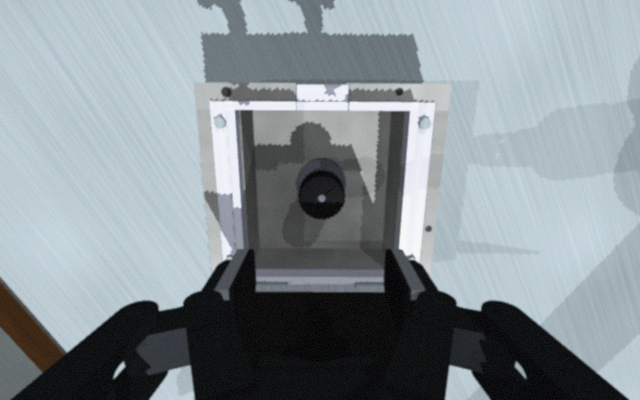

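View pics/s8c.png

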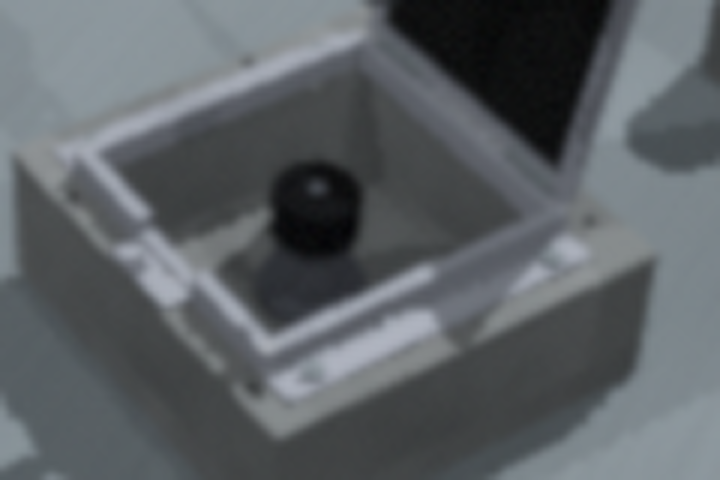

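```bash
python3 - <<'E'
from h import *
w=load('w7');s=load('s8');g=cv2.cvtColor(w['color'],cv2.COLOR_BGR2GRAY)
m=((g<38)*255).astype(np.uint8); m[:150]=0;m[235:]=0;m[:,:285]=0;m[:,360:]=0
n,l,st,ce=cv2.connectedComponentsWithStats(m);i=1+np.argmax(st[1:,4]);print(st[i],ce[i])
crop=w['color'][150:240,270:380];a=cv2.resize(crop,None,fx=6,fy=6,interpolation=cv2.INTER_CUBIC);a=np.clip(a.astype(float)*2.2,0,255).astype(np.uint8);cv2.imwrite('pics/w7c.png',a)
for z in(.078,.08):print(onz(w,322,199,z))
print('tri dot',tri((w,322,199),(s,300+318/6,180+187/6)))
E
```

```text
[ 299  170   45   49 1684] [320.96912114 193.83966746]
[0.56392554 0.04303316 0.078     ]
[0.56368055 0.04251306 0.08      ]
tri dot (array([0.56479643, 0.04435348, 0.07420515]), [0.0005088025210587115, 0.0005088025210587703])
```

View pics/w7c.png

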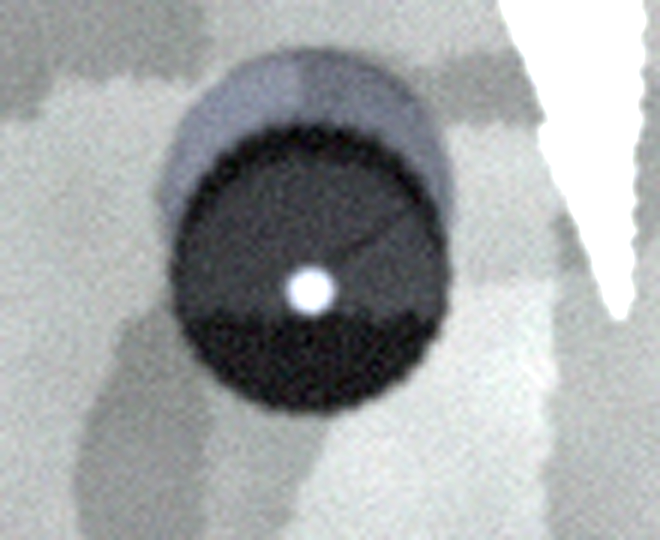

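```bash
python3 - <<'E'
from h import *
delta([.564,.042,.05],tq(153))
E
```

```text
d [-0.002   0.002   0.1482]
tw [ 0.02  0.03 -0.05]
```

send_rows --deltas '[{"grip": 0.7, "translation": [-0.002, 0.002, 0.05], "twist": [0, 0, 0]}, {"grip": 0.7, "translation": [-0.002, 0.002, 0.09], "twist": [0, 0, 0]}, {"grip": 0.7, "translation": [-0.002, 0.002, 0.12], "twist": [0, 0, 0]}, {"grip": 0.7, "translation": [-0.002, 0.002, 0.14], "twist": [0, 0, 0]}, {"grip": 0.7, "translation": [-0.002, 0.002, 0.148], "twist": [0, 0, 0]}]'

```text
clock: 12.7
eef_pos: [0.5628, 0.041, 0.0493]
tool_rot: [-0.522, 0.853, 0.001, -0.001]
ft_force: [-0.3, 0.2, 0.1]
grip_width: 0.06
```

```bash
python3 - <<'E'
from h import *
delta([.564,.042,.05],tq(153));print(bot.get_obs()['ft_force']);shot('wrist','w8.png')
E
```

```text
d [-0.0014 -0.0006 -0.0007]
tw [ 0.12 -0.04 -0.13]
[-0.27980665  0.20178324  0.14957537]
```

View pics/w8.png

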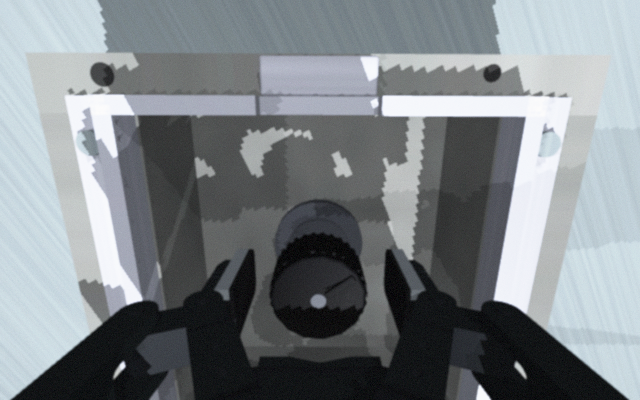

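```bash
python3 - <<'E'
from h import *
w=load('w8');o=bot.get_obs()
for px in((318,300),(319,295)):
    p=onz(w,*px,.0794);print(p,R.from_quat(o['tool_rot']).inv().apply(p-o['eef_pos']))
E
```

```text
[0.56373619 0.04153703 0.0794    ] [-0.00068282 -0.00054569 -0.03042502]
[0.56237791 0.03974519 0.0794    ] [ 0.00153121 -0.00015367 -0.03042252]
```

Centred within 1–2 mm (cap centre at (319,297)). Closing on the cap.

send_rows --deltas '[{"grip": 0.5, "translation": [0, 0, 0], "twist": [0, 0, 0]}, {"grip": 0.0, "translation": [0, 0, 0], "twist": [0, 0, 0]}, {"grip": 0.0, "translation": [0, 0, 0], "twist": [0, 0, 0]}, {"grip": 0.0, "translation": [0, 0, 0], "twist": [0, 0, 0]}]'

```text
clock: 13.25
eef_pos: [0.5635, 0.0408, 0.0501]
tool_rot: [-0.521, 0.853, -0.0, -0.0]
ft_force: [-1.0, -2.0, 6.3]
grip_width: 0.0365
```

```bash
python3 - <<'E'
from h import *
o=bot.get_obs();print(o['ft_force'],o['ft_torque'],o['grip_width'],o['joint_pos'][5])
E
```

```text
[-1.02145272 -1.99707983  6.34874436] [-0.50575353  0.35584977 -0.01937347] 0.03645538837484538 -1.0246545014418205
```

send_rows --deltas '[{"grip": 0, "translation": [0, 0, 0], "twist": [0, 0, 10]}, {"grip": 0, "translation": [0, 0, 0], "twist": [0, 0, 20]}, {"grip": 0, "translation": [0, 0, 0], "twist": [0, 0, 30]}, {"grip": 0, "translation": [0, 0, 0.0005], "twist": [0, 0, 40]}, {"grip": 0, "translation": [0, 0, 0.0005], "twist": [0, 0, 50]}]'

```text
clock: 13.88
eef_pos: [0.5629, 0.0415, 0.0496]
tool_rot: [-0.11, 0.994, 0.001, -0.001]
ft_force: [-1.5, 0.9, 1.4]
grip_width: 0.0366
```

```bash
cat >> h.py <<'E'
def st():
    o=bot.get_obs();y=R.from_quat(o['tool_rot']).apply([0,1,0]);print('F',np.round(o['ft_force'],1),'T',np.round(o['ft_torque'],3),'w',round(o['grip_width'],4),'yaw',np.degrees(np.arctan2(y[1],y[0])).round(2),'p',np.round(o['eef_pos'],4),'t',o['clock'])
E
python3 -c "
from h import *
st();shot('wrist','w9.png')"
```

```text
F [-1.5  0.9  1.4] T [0.126 0.402 0.051] w 0.0366 yaw 102.58 p [0.5629 0.0415 0.0496] t 13.875
```

View pics/w9.png

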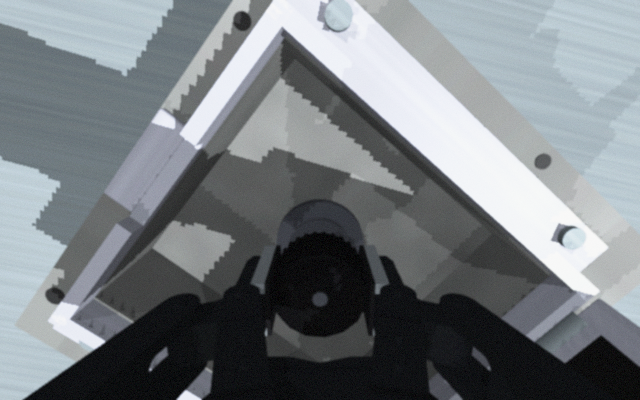

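send_rows --deltas '[{"grip": 0, "translation": [0, 0, 0], "twist": [0, 0, 10]}, {"grip": 0, "translation": [0, 0, 0], "twist": [0, 0, 20]}, {"grip": 0, "translation": [0, 0, 0], "twist": [0, 0, 30]}, {"grip": 0, "translation": [0, 0, 0.0005], "twist": [0, 0, 40]}, {"grip": 0, "translation": [0, 0, 0.0005], "twist": [0, 0, 50]}]'

```text
clock: 14.55
eef_pos: [0.5631, 0.0424, 0.0491]
tool_rot: [0.324, 0.946, 0.001, -0.001]
ft_force: [0.5, 0.3, -0.6]
grip_width: 0.0365
```

```bash
python3 -c "
from h import *
st();w=shot('wrist','w10.png');a=cv2.resize(w['color'][220:350,250:390],None,fx=4,fy=4,interpolation=cv2.INTER_CUBIC);cv2.imwrite('pics/w10c.png',np.clip(a*2.5,0,255).astype(np.uint8))"
```

```text
F [ 0.5  0.3 -0.6] T [0.321 0.042 0.126] w 0.0365 yaw 52.24 p [0.5631 0.0424 0.0491] t 14.55
```

View pics/w10c.png

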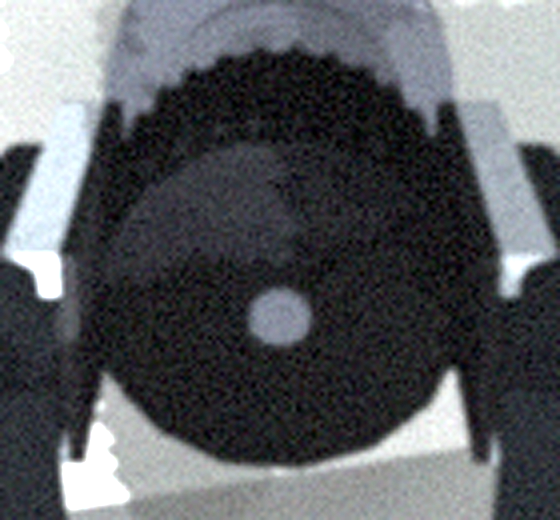

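send_rows --deltas '[{"grip": 0, "translation": [0, 0, 0], "twist": [0, 0, 8]}, {"grip": 0, "translation": [0, 0, 0], "twist": [0, 0, 15]}, {"grip": 0, "translation": [0, 0, 0], "twist": [0, 0, 20]}]'

```text
clock: 14.98
eef_pos: [0.5634, 0.0427, 0.0489]
tool_rot: [0.484, 0.875, 0.001, -0.001]
ft_force: [1.3, 0.8, -1.1]
grip_width: 0.0367
```

```bash
python3 -c "
from h import *
st()"
```

```text
F [ 1.3  0.8 -1.1] T [ 0.072 -0.1    0.018] w 0.0367 yaw 32.13 p [0.5634 0.0427 0.0489] t 14.975
```

send_rows --deltas '[{"grip": 0, "translation": [0, 0, 0], "twist": [0, 0, 3]}, {"grip": 0, "translation": [0, 0, 0], "twist": [0, 0, 5]}]'

```text
clock: 15.22
eef_pos: [0.5635, 0.0427, 0.0488]
tool_rot: [0.521, 0.854, 0.001, -0.001]
ft_force: [-0.0, 0.1, -0.5]
grip_width: 0.0366
```

```bash
python3 -c "
from h import *
st()"
```

```text
F [-0.   0.1 -0.5] T [-0.059  0.023  0.041] w 0.0366 yaw 27.25 p [0.5635 0.0427 0.0488] t 15.225
```

send_rows --deltas '[{"grip": 0, "translation": [0, 0, 0], "twist": [0, 0, 3]}, {"grip": 0, "translation": [0, 0, 0], "twist": [0, 0, 5]}]'

```text
clock: 15.48
eef_pos: [0.5635, 0.0428, 0.0488]
tool_rot: [0.556, 0.831, 0.001, -0.001]
ft_force: [-0.1, -1.3, 0.7]
grip_width: 0.0365
```

```bash
python3 -c "
from h import *
st()"
```

```text
F [-0.1 -1.3  0.7] T [-0.196  0.036  1.19 ] w 0.0365 yaw 22.4 p [0.5635 0.0428 0.0488] t 15.475
```

send_rows --deltas '[{"grip": 0, "translation": [0, 0, 0], "twist": [0, 0, 3]}, {"grip": 0, "translation": [0, 0, 0], "twist": [0, 0, 5]}]'

```text
clock: 15.72
eef_pos: [0.5637, 0.0428, 0.0488]
tool_rot: [0.592, 0.806, 0.001, -0.001]
ft_force: [-0.1, -1.1, -0.2]
grip_width: 0.0364
```

```bash
python3 -c "
from h import *
st()"
```

```text
F [-0.1 -1.1 -0.2] T [-0.243 -0.013  1.005] w 0.0364 yaw 17.41 p [0.5637 0.0428 0.0488] t 15.725
```

The torque jumped from 0.04 to 1.19 N m near yaw 23°, close to the 25° predicted from the ridge, so the cap has bottomed out. I now back it off.

send_rows --deltas '[{"grip": 0, "translation": [0, 0, 0], "twist": [0, 0, -8]}, {"grip": 0, "translation": [0, 0, 0], "twist": [0, 0, -18]}, {"grip": 0, "translation": [0, 0, 0], "twist": [0, 0, -28]}, {"grip": 0, "translation": [0, 0, -0.0005], "twist": [0, 0, -38]}, {"grip": 0, "translation": [0, 0, -0.0005], "twist": [0, 0, -48]}]'

```text
clock: 16.35
eef_pos: [0.563, 0.0422, 0.0492]
tool_rot: [0.211, 0.977, 0.001, -0.001]
ft_force: [-2.2, -1.8, 2.4]
grip_width: 0.0366
```

send_rows --deltas '[{"grip": 0, "translation": [0, 0, 0], "twist": [0, 0, -10]}, {"grip": 0, "translation": [0, 0, 0], "twist": [0, 0, -20]}, {"grip": 0, "translation": [0, 0, 0], "twist": [0, 0, -30]}, {"grip": 0, "translation": [0, 0, -0.0005], "twist": [0, 0, -38]}, {"grip": 0, "translation": [0, 0, -0.0005], "twist": [0, 0, -43]}]'

```text
clock: 16.98
eef_pos: [0.563, 0.0415, 0.0497]
tool_rot: [-0.162, 0.987, 0.0, -0.001]
ft_force: [0.3, -2.3, 1.6]
grip_width: 0.0365
```

send_rows --deltas '[{"grip": 0, "translation": [0, 0, 0], "twist": [0, 0, 0]}, {"grip": 0, "translation": [0, 0, 0], "twist": [0, 0, 0]}, {"grip": 0, "translation": [0, 0, 0], "twist": [0, 0, 0]}]'

```text
clock: 17.35
eef_pos: [0.563, 0.0415, 0.0498]
tool_rot: [-0.162, 0.987, 0.0, -0.001]
ft_force: [-0.7, -0.5, 0.9]
grip_width: 0.0368
```

```bash
python3 -c "
from h import *
st();w=shot('wrist','w11.png');s=shot('scene','s9.png');t=shot('top','t9.png');a=cv2.resize(w['color'][220:350,250:390],None,fx=4,fy=4,interpolation=cv2.INTER_CUBIC);cv2.imwrite('pics/w11c.png',np.clip(a*3.,0,255).astype(np.uint8));print(bot.get_obs()['joint_vel'])"
```

```text
F [-0.7 -0.5  0.9] T [-0.154  0.076  0.031] w 0.0368 yaw 108.64 p [0.563  0.0415 0.0498] t 17.35
[ 0.0005734   0.00017145  0.00010984 -0.00066455  0.00132327 -0.00121101]
```

View pics/w11c.png

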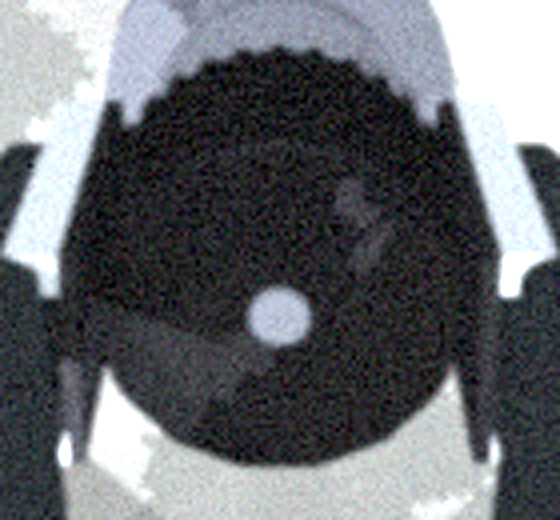

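View pics/s9.png

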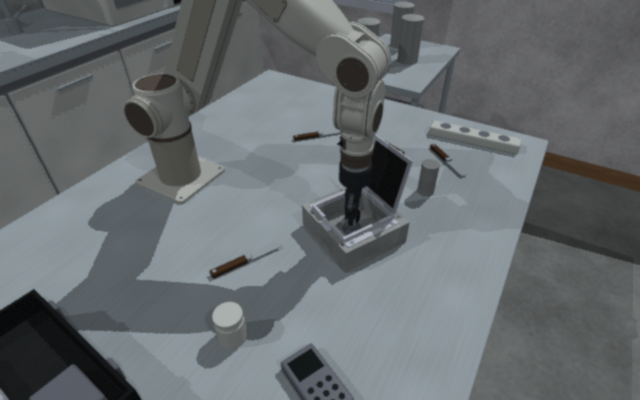

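```bash
python3 -c "
from h import *
w=load('w11');g=cv2.cvtColor(w['color'],cv2.COLOR_BGR2GRAY)[240:340,265:375];g=cv2.GaussianBlur(cv2.resize(g,None,fx=5,fy=5,interpolation=cv2.INTER_CUBIC),(0,0),4).astype(float)
cv2.imwrite('pics/w11d.png',np.clip((g-8)*9,0,255).astype(np.uint8))"
```

```text
(no output)
```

View pics/w11d.png

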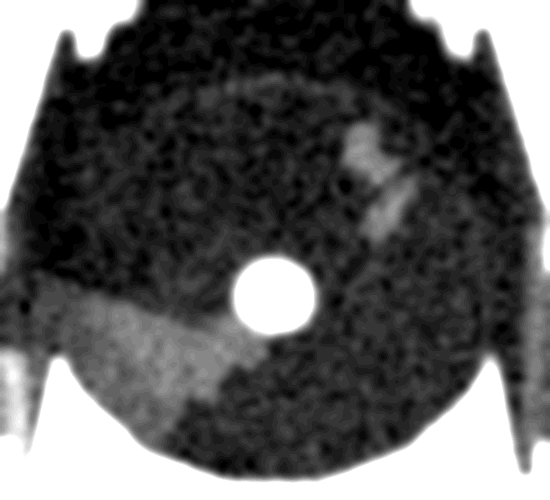

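The dark ridge line through the lit specks runs from the dot (273,295) to about (400,180), roughly 42–45° up-right. That matches the 44° expected at a quarter turn. In the scene view the blade lies flat at (245,262) and the cover stands open.

```bash
python3 -c "
from h import *
st();print(bot.job_done())"
```

```text
F [-0.2 -0.1  1.4] T [-0.277  0.101  0.   ] w 0.0365 yaw 108.67 p [0.563  0.0414 0.0498] t 17.5
the job is handed in; nothing more can be done
None
```

The whole job is done and handed in at 17.5 s of the 72 s allowed; no verdict was reported.

**Cover:** I took the blade farthest to the robot's right, put its tip about 20 mm into the notch and swung the cover up to about 1.77 rad, worked out from the blade tip's position. The last pictures show the cover standing open by itself.

**Blade and other things:** The blade lies flat and let go on the robot's right of the block. I never went near the jar, the core or the readout; in the last scene picture they look unmoved, but I did not measure them.

**Cap:** I screwed it clockwise until the torque jumped from about 0.04 to about 1.2 N m. The pads slipped an estimated 5° or so there, which is inside the 20° margin. I then backed it off about 91°, and the faint ridge on top lies at about 42–45° in the picture, against 44° expected for a quarter turn. The arm still grips it (opening 36.5 mm on the 38 mm cap) and stands still.

**Checks that disagreed:**
- The wrist picture put the notch about 5 mm away from where the top and scene cameras put it. I followed those two, and the blade went in without touching.
- The height of the cap's top came out at 74 mm from two views against about 79 mm expected, because the mark I used was a blurred bright dot. I therefore used the text's height for the grasp.

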